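# Pack the glass mullers and jars and send the box down the bench

## Task

Pack all the finished glassware standing about on the bench into the plywood box, every piece upright and flat on the box floor: the large mullers in the widest row, the small mullers in the narrowest row, and the rectangular lidded jars lengthways in the middle-width row. When everything is packed, slide the box along the bench by its handle, without lifting it, until it sits centred and square inside the taped outline, and let go. Leave the tools and other things on the bench where they are.

Things in the scene. Friction and masses are not known exactly. Their poses are not given: they have to be found in the camera images.
- large1: Large glass muller (a grinding pestle): round flat foot 52 mm across and 16 mm high, with an upright round stem 20 mm across rising from it to 52 mm total height. Origin at the centre of its underside, z up along the stem. 100 g. May be absent.
- large2: Large glass muller (a grinding pestle): round flat foot 52 mm across and 16 mm high, with an upright round stem 20 mm across rising from it to 52 mm total height. Origin at the centre of its underside, z up along the stem. 100 g. May be absent.
- large3: Large glass muller (a grinding pestle): round flat foot 52 mm across and 16 mm high, with an upright round stem 20 mm across rising from it to 52 mm total height. Origin at the centre of its underside, z up along the stem. 100 g. May be absent.
- small1: Small glass muller, same shape as the large one: round flat foot 38 mm across and 14 mm high, upright round stem 16 mm across up to 48 mm total height. Origin at the centre of its underside, z up along the stem. 60 g. May be absent.
- small2: Small glass muller, same shape as the large one: round flat foot 38 mm across and 14 mm high, upright round stem 16 mm across up to 48 mm total height. Origin at the centre of its underside, z up along the stem. 60 g. May be absent.
- small3: Small glass muller, same shape as the large one: round flat foot 38 mm across and 14 mm high, upright round stem 16 mm across up to 48 mm total height. Origin at the centre of its underside, z up along the stem. 60 g. May be absent.
- small4: Small glass muller, same shape as the large one: round flat foot 38 mm across and 14 mm high, upright round stem 16 mm across up to 48 mm total height. Origin at the centre of its underside, z up along the stem. 60 g. May be absent.
- jar1: Rectangular glass jar with its metal lid fixed on: 44 mm (x) by 76 mm (y) by 30 mm high, on top a metal grip bar 14 mm thick (x), 32 mm long (y), from 30 to 54 mm height. Origin at the centre of its underside, z up. 120 g. May be absent.
- jar2: Rectangular glass jar with its metal lid fixed on: 44 mm (x) by 76 mm (y) by 30 mm high, on top a metal grip bar 14 mm thick (x), 32 mm long (y), from 30 to 54 mm height. Origin at the centre of its underside, z up. 120 g. May be absent.
- box: Open plywood packing box, loose, 168 (x) by 176 (y) mm, walls 6 mm thick and 30 high, floor 6 thick. Two low dividers (4 thick, tops 18 mm above the bench) make three rows 164 mm long along y: 57 mm wide on the +x side, 42 in the centre, 49 on the -x side. Wooden handle bar outside its -y wall. Origin at the centre of its underside. 420 g empty.
- row_wide (a point): Centre of the floor of the 57 mm wide row of the box (for large mullers); axes as the box.
- row_narrow (a point): Centre of the floor of the 42 mm wide row of the box (for small mullers); axes as the box.
- row_middle (a point): Centre of the floor of the 49 mm wide row of the box (for jars); axes as the box.
- box_handle (a point): Centre of the box's handle bar: 80 mm long along box x, 12 mm thick (box y), from 18 to 32 mm above the bench, held by a post near each end with 60 mm free between; 34 mm of free space between bar and box wall. Axes as the box.
- outline: Flat outline of paper tape on the bench, fixed, 186 mm (x) by 194 mm (y) inside, 18 mm wide tape: the place for the packed box without its handle, which lies across the -y tape. Origin at its centre on the bench; axes as the box's when the box is in place.
- tape_roll: Roll of brown tape, 68 mm across, 24 mm high, lying flat. Not part of the job: leave it.
- paddle: Black graphite paddle with a wooden handle, 165 mm long, 12 mm high. Not part of the job: leave it.
- pliers: Pliers, 150 mm long, 12 mm high. Not part of the job: leave it.
- brush: Brush lying on the bench. Not part of the job: leave it.
- tin: Open steel tin, 66 mm across, 60 mm high. Not part of the job: leave it.
- striker: Steel flint striker, 130 mm long, 12 mm high. Not part of the job: leave it.

How it is judged:
On the way, in this order (a step that is already met when the one before it is completed fails the run):
1. all the glassware present is packed in the box, each piece in its own row (x of large1 in the frame of row_wide between -0.008 and 0.008 m and y of large1 in the frame of row_wide between -0.06 and 0.06 m and z of each of large1, large2, large3 in the frame of row_wide below 0.005 m and angle between each of large1, large2, large3, small1, small2, small3, small4, jar1, jar2's own z axis and vertical below 0.12 rad and x of large2 in the frame of row_wide between -0.008 and 0.008 m and y of large2 in the frame of row_wide between -0.06 and 0.06 m and x of large3 in the frame of row_wide between -0.008 and 0.008 m and y of large3 in the frame of row_wide between -0.06 and 0.06 m and x of small1 in the frame of row_narrow between -0.008 and 0.008 m and y of small1 in the frame of row_narrow between -0.067 and 0.067 m and z of each of small1, small2, small3, small4 in the frame of row_narrow below 0.005 m and x of small2 in the frame of row_narrow between -0.008 and 0.008 m and y of small2 in the frame of row_narrow between -0.067 and 0.067 m and x of small3 in the frame of row_narrow between -0.008 and 0.008 m and y of small3 in the frame of row_narrow between -0.067 and 0.067 m and x of small4 in the frame of row_narrow between -0.008 and 0.008 m and y of small4 in the frame of row_narrow between -0.067 and 0.067 m and x of jar1 in the frame of row_middle between -0.008 and 0.008 m and y of jar1 in the frame of row_middle between -0.05 and 0.05 m and z of each of jar1, jar2 in the frame of row_middle below 0.005 m and angle between the y axis of each of jar1, jar2 and the y axis of box, either way round below 0.15 rad and x of jar2 in the frame of row_middle between -0.008 and 0.008 m and y of jar2 in the frame of row_middle between -0.05 and 0.05 m), for 0.2 s.
2. the packed box has been slid into the taped outline (horizontal distance between box and outline below 0.015 m and angle between the x axis of box and the x axis of outline, either way round below 0.12 rad), for 0.2 s.
At the end, for the whole second after the job is handed in: Every glass piece present stands upright (0.12 rad) on the floor (5 mm) of its own row, within 8 mm of the row's middle line, jars lengthways (0.15 rad); the box rests within 15 mm and 0.12 rad of the outline (all of step 1 and all of step 2 and linear speed of box below 0.02 m/s); the robot touches nothing.
It fails at once if the box is lifted (12 mm) or tipped (height (world z) of box above 0.012 m or angle between box's own z axis and vertical above 0.1 rad).
It fails at once if a tool or other bystander is moved more than 40 mm (distance of any of tape_roll, paddle, pliers, brush, tin, striker from where it was at the start of the episode above 0.04 m).
Of large1, large2, large3, small1, small2, small3, small4, jar1, jar2 only 6 to 8 are there at a start; the rules pass over those that are not, and their reading is None.
At some moment in a run one of large1, large2, large3, jar1, jar2 may be knocked a few centimetres aside while the robot is not near it.
Once in a run the grip may slacken for a moment while it holds something.
It also fails if it takes over 210 s, if anything falls off the work surface, if the arm or the gripper's body presses on something with over 40 N, if the wrist force passes 120 N, or if a joint passes its speed limit or range.

## Robot

A 7-joint arm with a two-finger parallel gripper is mounted at the origin on the work surface. World frame = base frame: x ahead of the robot, y to its left, z up, the work surface at z = 0. Lengths are in m, angles in rad, forces in N, time in s.
With the tool pointing down it reaches from about 0.4 to 0.85 m from the base axis. Payload 4.4 kg.
Tool frame: the origin (TCP) lies between the finger pads; the fingertips stand 22 mm ahead of it and the grasp point (between the pads) lies 3 mm ahead of it; z points along the fingers, y is the line along which they close (so a half turn about z gives the same grasp; the last joint's range is limited). The gripper opens to 94 mm and grips with 3 to 60 N. Pads are 16 mm wide; open, the fingers measure 119 mm over their backs; the gripper's body (75 mm by 177 mm) begins 78 mm behind the grasp point.
Start: joints at [-1.197, 0.628, 0.038, 1.517, -0.027, 0.996, -0.02], TCP at [0.277, 0.588, 0.227] pointing down, gripper open.
Joint ranges: [-3.06, 3.06], [-0.37, 2.12], [-1.25, 1.32], [0.18, 2.47], [-1.1, 4.24], [0.23, 1.98], [-2.94, 2.94]. Speed limits (rad/s): [2.57, 2.57, 3.14, 3.14, 3.14, 3.14, 3.14].

## Interface

Orientations are given as a rotation vector (axis times angle).
In Python, from workcell import robot, gripper_open, grab, kinematics, camera, close_job, nets, status gives the robot as it stands. Calls block until the motion is done:
- robot.movep(position, orientation): joint-space move of the TCP to a pose.
- robot.move_linear(position, frame=None, v=0.15): straight line of the TCP; frame=None keeps the orientation; v is the mean speed in m/s.
- robot.set_joints(angles): joint-space move.
- gripper_open() and grab(grasp_force=None): open the fingers fully, or close them until they stop; grasp_force is the grip in N (None keeps the last).
- robot.sleep(seconds).
- kinematics.inverse_kinematics(position, orientation): joint angles nearest the present ones, or None.
- camera(name): name is "scene" or "top" or "wrist"; returns a dict with "img" (400x640x3 uint8, red, green, blue), "K" (3x3 intrinsics, pixels), "extrinsics" (4x4, takes a point from camera to world coordinates). Camera axes: x right, y up, looking along -z (the intrinsics and any distortion apply to the point x, -y, -z); pixel columns grow to the right and rows downward; lengths in m; the calibration is good to about 2 mm. A picture is of the moment at which its call begins. There is no depth.
A pose or a line that the arm cannot do raises robot.PlanningError and nothing moves.
- close_job(): hands the job in; it is judged then, once.
Trained networks look in the newest picture that a camera, given by its name, has taken for a name from the list of things; names that differ only in an ending like _2 or _b are one class to them, and where a whole thing is asked for, a point or a joint stands for the part that bears it (a point fixed in the world has none). Each returns a list of dicts, best first, with "conf" (0 to 1); they miss things now and then, are a little off and sometimes report something else, mostly with a low value. They report only what shows in the picture. A call takes as long as a camera call.
- nets.look_for(target, camera): "at" ([x, y, z] in m, in world coordinates, good to about 4 mm: the middle of the surface that is visible of it).
- nets.cut_out(target, camera): "region" (400x640 bool, what is visible of it).
- nets.tip_of(target, camera): "at" ([x, y, z] in m, in world coordinates, good to about 4 mm: a listed point, or the origin of a listed thing).
Readings, each from a call of its own:
- status.read_time(): time.
- status.read_qpos(): joint angles.
- status.read_qd(): joint speeds.
- status.read_joint_efforts(): joint torques, N m.
- status.read_tcp_pos(): TCP position.
- status.read_orientation(): TCP orientation.
- status.read_wrist_force(): force on the tool from outside, world axes, zero at the start.
- status.read_ft_torque(): the same for the moment, N m.
- status.read_gripper_width(): opening from 0.0 (shut) to 1.0 (fully open).
- status.read_finger_force(): force on a finger pad.
Only numpy, scipy, OpenCV 4.12 (cv2) and the standard library are available. Lean on these libraries where they do the work, as an engineer would, in place of code of your own. Each camera call takes 0.05 s, during which the arm holds its last target. There are 200 camera calls.

## Working session

There is one attempt and no reset: what is moved stays moved. The work goes in short steps, each a Python script; the robot and the scene stay as the last script left them, time stands still between calls to the robot, and variables do not carry over. Pictures are saved under pics/ and viewed, at most 14 in all, crops included, and the job is handed in when it is done.

```bash
mkdir -p pics; ls; python3 - <<'E'
from workcell import *
import cv2,numpy as np
np.set_printoptions(precision=3,suppress=True)
for c in ("top","scene"):
    d=camera(c); cv2.imwrite(f"pics/{c}0.png",d["img"][...,::-1]); print(c,d["K"].tolist(),d["extrinsics"],[k for k in d])
    for n in ("large1","small1","jar1","box","row_wide","row_narrow","row_middle","box_handle","outline"):
        for f in (nets.look_for,nets.tip_of):
            try: print(n,f.__name__,[(np.round(r["at"],3).tolist(),round(r["conf"],2)) for r in f(n,c)])
            except Exception as e: print(n,e)
print(status.read_time(),status.read_orientation())
E
```

```text
pics
top [[370.1726954585005, 0.0, 321.76230722237733], [0.0, 370.1726954585005, 196.5030919611558], [0.0, 0.0, 1.0]] [[ 0.106  0.968 -0.226  0.371]
 [-0.994  0.103 -0.029  0.015]
 [-0.005  0.228  0.974  0.851]
 [ 0.     0.     0.     1.   ]] ['img', 'K', 'extrinsics']
large1 call [([0.519, -0.229, 0.015], 0.84), ([0.611, 0.184, 0.018], 0.79)]
large1 call [([0.619, 0.185, 0.002], 0.85), ([0.521, -0.233, -0.001], 0.58)]
small1 call [([0.426, 0.28, 0.015], 0.76), ([0.522, -0.338, 0.018], 0.76), ([0.516, 0.28, 0.015], 0.74), ([0.432, -0.327, 0.018], 0.55)]
small1 call [([0.526, -0.341, 0.004], 0.77), ([0.433, -0.334, 0.002], 0.6), ([0.428, 0.285, -0.0], 0.58), ([0.523, 0.283, 0.002], 0.46)]
jar1 call [([0.608, -0.228, 0.031], 0.95), ([0.716, -0.263, 0.034], 0.28)]
jar1 call [([0.617, -0.235, 0.001], 0.75), ([0.488, -0.004, 0.002], 0.51)]
box call [([0.491, -0.006, 0.005], 0.88)]
box call [([0.491, 0.003, -0.001], 0.86)]
row_wide call [([0.495, -0.012, 0.006], 0.89), ([0.369, 0.141, 0.013], 0.62)]
row_wide call [([0.544, -0.0, 0.009], 0.59), ([0.357, 0.137, 0.002], 0.29), ([0.494, -0.132
[... 1214 characters left out ...]
ll [([0.488, -0.012, 0.012], 0.68)]
box call [([0.487, 0.001, 0.003], 0.95)]
row_wide call [([0.493, -0.013, 0.013], 0.84), ([0.384, 0.137, 0.01], 0.34)]
row_wide call [([0.541, -0.002, 0.009], 0.67)]
row_narrow call [([0.491, -0.012, 0.004], 0.9)]
row_narrow call [([0.49, -0.004, 0.003], 0.97), ([0.524, -0.342, 0.002], 0.61)]
row_middle call [([0.492, -0.01, 0.009], 0.96)]
row_middle call [([0.439, 0.0, 0.009], 0.71)]
box_handle call [([0.435, 0.429, 0.009], 0.61), ([0.496, -0.006, 0.01], 0.55)]
box_handle call [([0.495, -0.126, 0.021], 0.76), ([0.543, -0.002, 0.009], 0.67)]
outline call [([0.554, -0.241, -0.001], 0.8)]
outline call [([0.76, 0.183, -0.001], 0.37)]
1.9 [-0.685 -3.066  0.   ]
```

View pics/top0.png

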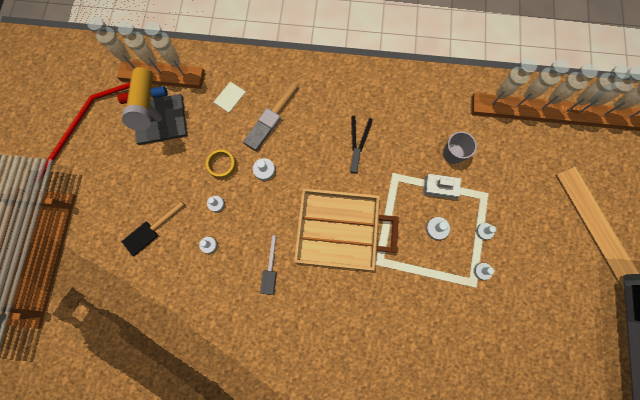

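View pics/scene0.png

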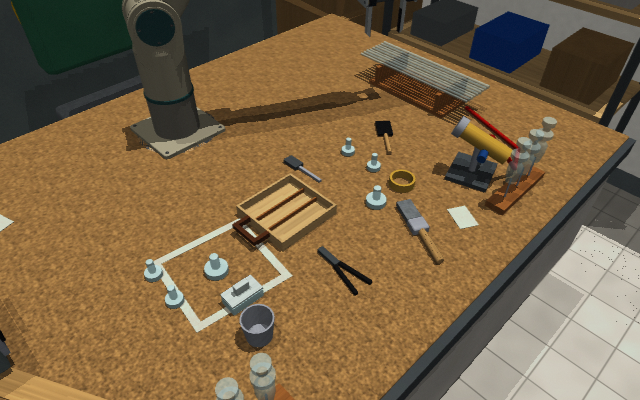

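The top image shows seven pieces: larges at (264,169) and (438,228), smalls at (215,203), (208,245), (486,231) and (485,271), and a jar at (443,186). The box is at (340,230), with its handle pointing at the outline centred near (433,230). Next I'll write helpers and look at the box and the far objects with the wrist camera.

```bash
cat > h.py <<'E'
from workcell import *
import cv2,numpy as np
from scipy.spatial.transform import Rotation as R
np.set_printoptions(precision=4,suppress=True)
def ori(yaw):
    "tool down, closing axis (tool y) at angle yaw from world x (mod pi)"
    y=np.array([np.cos(yaw),np.sin(yaw),0]); z=np.array([0,0,-1.]); x=np.cross(y,z)
    return R.from_matrix(np.c_[x,y,z]).as_rotvec()
def go(p,yaw):
    "movep, choosing the half turn with least last-joint motion"
    best=None; q0=np.array(status.read_qpos())
    for k in (0,np.pi):
        q=kinematics.inverse_kinematics(list(p),list(ori(yaw+k)))
        if q is not None:
            c=np.abs(np.array(q)-q0).max()
            if best is None or c<best[0]: best=(c,yaw+k)
    if best is None: raise robot.PlanningError(f"no ik {p} {yaw}")
    robot.movep(list(p),list(ori(best[1]))); return best[1]
def snap(c,name=None):
    d=camera(c)
    if name: cv2.imwrite(f"pics/{name}.png",d["img"][...,::-1])
    return d
F=np.diag([1,-1,-1.])
def project(d,P):
    E=np.array(d["extrinsics"]); X=(np.atleast_2d(P)-E[:3,3])@E[:3,:3]@F
    u=X@np.array(d["K"]).T; return u[:,:2]/u[:,2:]
def rectify(d,z,x0,x1,y0,y1,s=2000):
    "bench-parallel picture: rows = x descending, cols = y descending, s px per m"
    W,H=int((y1-y0)*s),int((x1-x0)*s)
    src=np.float32([[0,0],[W,0],[W,H],[0,H]])
    P=[[x1,y1,z],[x1,y0,z],[x0,y0,z],[x0,y1,z]]
    M=cv2.getPerspectiveTransform(np.float32(project(d,P)),src)
    return cv2.warpPerspective(d["img"],M,(W,H))
def find(name,c,near=None,f="tip_of",r=0.06):
    L=getattr(nets,f)(name,c)
    L=[(np.array(q["at"]),q["conf"]) for q in L]
    if near is not None: L=[q for q in L if np.linalg.norm(q[0][:2]-np.array(near)[:2])<r]
    return L
E
python3 - <<'E'
from h import *
go([0.49,-0.02,0.36],0)
d=snap("wrist","w_box"); print(d["extrinsics"],d["K"][0],status.read_tcp_pos())
for n in ("box","row_wide","row_narrow","row_middle","box_handle"): print(n,find(n,"wrist"))
cv2.imwrite("pics/w_box_r.png",rectify(d,0.03,0.38,0.60,-0.16,0.11)[...,::-1])
t=snap("top")
cv2.imwrite("pics/out_r.png",rectify(camera("scene"),0.0,0.38,0.66,-0.38,-0.10)[...,::-1])
go([0.53,-0.24,0.36],0)
d=snap("wrist","w_out")
cv2.imwrite("pics/w_out_r.png",rectify(d,0.0,0.39,0.67,-0.38,-0.10)[...,::-1])
for n in ("large1","small1","jar1"): print(n,find(n,"wrist"))
print(status.read_time())
E
```

```text
[[ 1.     -0.0021  0.0017  0.4904]
 [ 0.0016  0.9736  0.2283  0.0471]
 [-0.0021 -0.2283  0.9736  0.5163]
 [ 0.      0.      0.      1.    ]] [299.9647   0.     320.9468] [ 0.4902 -0.0189  0.3597]
box [(array([ 0.4937, -0.0012,  0.0021]), 0.57), (array([ 0.5439, -0.0026,  0.0052]), 0.52)]
row_wide [(array([ 0.5413, -0.0023,  0.0041]), 0.97), (array([ 0.4948, -0.1333,  0.0255]), 0.42)]
row_narrow [(array([ 0.4838, -0.0057,  0.0048]), 0.85), (array([ 0.6184,  0.1889, -0.0043]), 0.68)]
row_middle [(array([ 0.4431, -0.0016,  0.0083]), 0.95), (array([ 0.4347, -0.3367,  0.002 ]), 0.29)]
box_handle [(array([ 0.4957, -0.1364,  0.0286]), 0.72), (array([ 0.6171, -0.2349, -0.0043]), 0.42)]
large1 [(array([ 0.5172, -0.2286, -0.0033]), 0.64)]
small1 [(array([ 0.5216, -0.3394, -0.0015]), 0.8), (array([ 0.435 , -0.3339,  0.0019]), 0.64), (array([ 0.7035, -0.033 , -0.0019]), 0.63)]
jar1 [(array([ 0.6179, -0.2346,  0.001 ]), 0.95)]
5.7333
```

View pics/w_box_r.png

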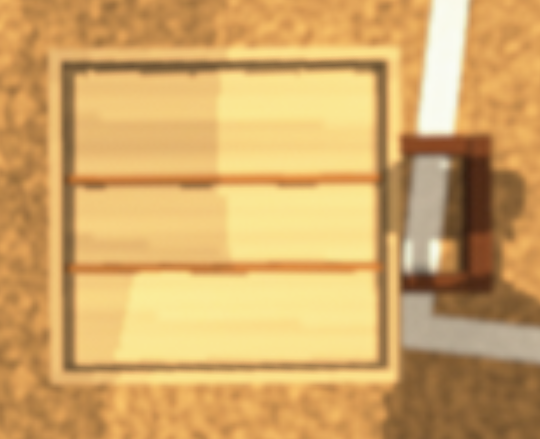

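View pics/w_out_r.png

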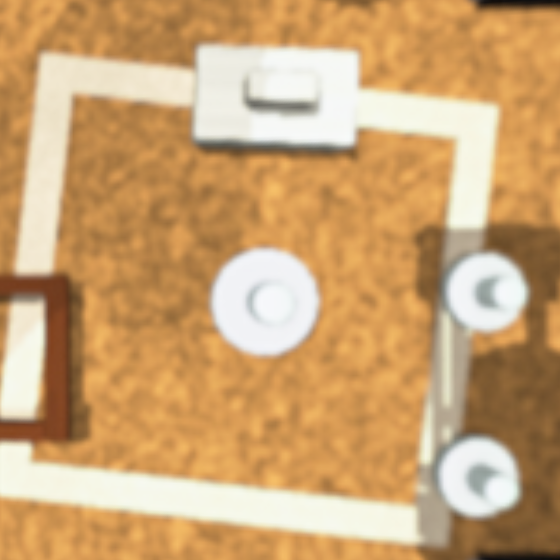

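The rectified wrist view gives these poses:
- **Box:** rim at columns 50–400 and rows 48–382, so 175×167 mm. That matches the given size. Its centre is (0.4925, -0.0025) with yaw ≈ 0.
- **Outline:** outer corners at (40,52), (497,105) and (447,545), so 230×221 mm, which also matches. Its centre is (0.521, -0.222) with yaw -0.115.
- **Jar:** yaw ≈ -0.03.

I'll start with one small muller.

```bash
cat >> h.py <<'E'
BOX=np.array([0.4925,-0.0025]); BYAW=0.0
ZG={"large":0.050,"small":0.040,"jar":0.054}; WID={"large":.020,"small":.016,"jar":.032}
def boxp(x,y):
    c,s=np.cos(BYAW),np.sin(BYAW); return BOX+[c*x-s*y,s*x+c*y]
def line(x,y,z,v=0.12): robot.move_linear([float(x),float(y),float(z)],v=v)
def locate(kind,near,r=0.06):
    "hover, then median of the three cameras' reports near the expected place"
    go([near[0],near[1]-0.02,0.25],np.pi/4 if kind!="jar" else np.pi/2)
    P=[]
    for c in ("wrist","top","scene"):
        camera(c); P+= [p for p,_ in sorted(find(kind+"1",c,near,r=r),key=lambda q:-q[1])[:1]]
    P=np.array(P); m=np.median(P,0); print(kind,"seen",P[:,:2].tolist(),"->",m[:2]); return m[:2]
def held(kind): 
    w=status.read_gripper_width()*0.094; ok=abs(w-WID[kind])<0.005
    if not ok: print("width",w,"NOT HELD")
    return ok
def pick(kind,xy,yaws):
    z=ZG[kind]
    for i,yw in enumerate(yaws):
        go([*xy,0.12 if i==0 else z+0.04],yw); line(*xy,z,v=0.08); grab(8 if i<len(yaws)-1 else 25)
        if i<len(yaws)-1: gripper_open(); line(*xy,z+0.04)
    line(*xy,0.17,v=0.2); return held(kind)
def place(kind,bx,by,yaw):
    p=boxp(bx,by); z=ZG[kind]+0.006
    go([*p,0.17],yaw); line(*p,z+0.016,v=0.15)
    if not held(kind): return False
    robot.sleep(0.2); f0=np.array(status.read_wrist_force())
    for dz in (0.011,0.007,0.004,0.002,0.0005):
        line(*p,z+dz,v=0.03); f=np.array(status.read_wrist_force())-f0
        if abs(f[2])>5 or np.hypot(*f[:2])>8: print("contact at",dz,f); break
    if dz>0.003: return False
    gripper_open(); line(*p,0.17,v=0.2); print("placed",kind,"dz",dz,"f",f,"t",status.read_time()); return True
def do(kind,near,bx,by,yaws,pyaw):
    xy=locate(kind,near); ok=pick(kind,xy,yaws); print("held",ok)
    return ok and place(kind,bx,by,pyaw+BYAW)
E
python3 - <<'E'
from h import *
print(do("small",[0.523,-0.341],-0.004,-0.0606,(np.pi/4,-np.pi/4),0))
go([0.49,-0.02,0.36],0)
d=snap("wrist"); cv2.imwrite("pics/p1.png",rectify(d,0.006,0.38,0.60,-0.16,0.11)[...,::-1])
E
```

```text
small seen [[0.5201, -0.3418], [0.5249, -0.343], [0.5256, -0.3449]] -> [ 0.5249 -0.343 ]
held True
placed small dz 0.0005 f [ 1.6251 -0.1423 -0.32  ] t 20.7917
True
```

View pics/p1.png

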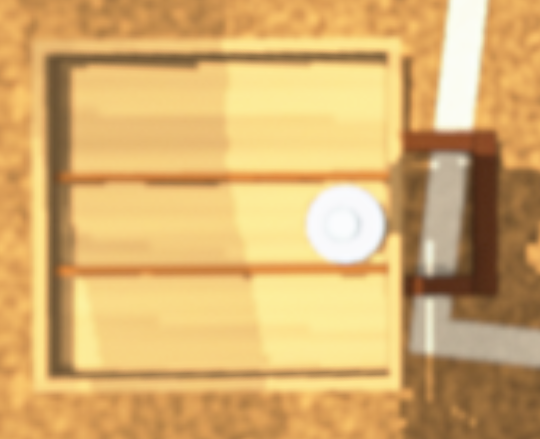

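The first small muller (345,224) sits flat in the narrow row, between the dividers at rows 177 and 270. I'll do the other smalls next.

```bash
sed -i 's/BOX=np.array(\[0.4925/BOX=np.array([0.4933/' h.py; python3 - <<'E'
from h import *
for near,by in (([0.433,-0.333],-0.0202),([0.525,0.285],0.0606),([0.429,0.285],0.0202)):
    if not do("small",near,-0.004,by,(np.pi/4,-np.pi/4),0): print("FAIL"); break
E
```

```text
small seen [[0.4333, -0.3354], [0.4341, -0.3345], [0.4338, -0.334]] -> [ 0.4338 -0.3345]
held True
placed small dz 0.0005 f [-0.1119  0.9978 -0.2334] t 37.2167
small seen [[0.5258, 0.2856], [0.5244, 0.2855], [0.5253, 0.2844]] -> [0.5253 0.2855]
held True
placed small dz 0.0005 f [0.311  0.0033 0.0401] t 52.3583
small seen [[0.4263, 0.2827], [0.4318, 0.286], [0.4279, 0.2852]] -> [0.4279 0.2852]
held True
placed small dz 0.0005 f [ 0.5295  1.0548 -0.7738] t 67.4583
```

```bash
python3 - <<'E'
from h import *
for near,by in (([0.619,0.184],0.050),([0.518,-0.232],-0.050)):
    if not do("large",near,0.0495,by,(np.pi/4,-np.pi/4),np.pi/2): print("FAIL"); break
go([0.617,-0.255,0.28],np.pi/2)
d=snap("wrist"); r1=rectify(d,0.03,0.53,0.71,-0.32,-0.15)
go([0.49,-0.02,0.36],0)
e=snap("wrist"); r2=rectify(e,0.006,0.38,0.60,-0.16,0.11); t=snap("top")
print(find("jar1","top"),status.read_time())
im=np.zeros((440,900,3),np.uint8); im[:r1.shape[0],:r1.shape[1]]=r1; im[:,350:890]=r2
cv2.imwrite("pics/p2.png",im[:,:,::-1][:,:800] if 0 else cv2.resize(im,(800,391))[...,::-1])
E
```

```text
large seen [[0.619, 0.1891], [0.6184, 0.184], [0.6187, 0.1805]] -> [0.6187 0.184 ]
held True
placed large dz 0.0005 f [-0.7047 -0.3115  0.1235] t 82.5417
large seen [[0.516, -0.2323], [0.5186, -0.2325]] -> [ 0.5173 -0.2324]
held True
placed large dz 0.0005 f [ 0.1962  0.2151 -0.0038] t 97.2583
[] 99.5Traceback (most recent call last):
  File "<stdin>", line 9, in <module>
ValueError: could not broadcast input array from shape (439,540,3) into shape (440,540,3)
```

```bash
python3 - <<'E'
from h import *
e=snap("wrist"); r2=rectify(e,0.006,0.38,0.60,-0.16,0.11)
go([0.617,-0.255,0.28],np.pi/2)
d=snap("wrist"); r1=rectify(d,0.03,0.53,0.71,-0.32,-0.15)
print(find("jar1","wrist"))
camera("scene"); print(find("jar1","scene"),status.read_time())
im=np.zeros((440,900,3),np.uint8); im[:r1.shape[0],:r1.shape[1]]=r1; im[:len(r2),350:890]=r2
cv2.imwrite("pics/p2.png",cv2.resize(im,(800,391))[...,::-1])
E
```

```text
[(array([ 0.484 , -0.0059,  0.005 ]), 0.42), (array([ 0.4387, -0.0002,  0.0092]), 0.35)]
[(array([ 0.6157, -0.2353,  0.0042]), 0.6)] 100.8333
```

View pics/p2.png

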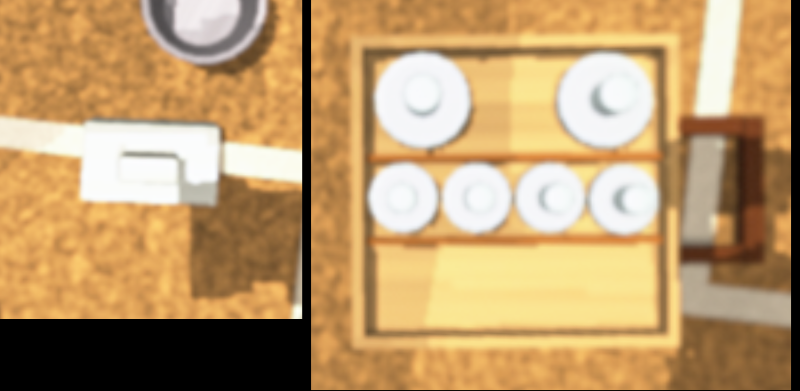

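The box view shows both larges and all four smalls flat in their rows. The jar's top edge runs (83,120)-(219,124), so it hasn't moved. The tin sits close on its +x side, so I'll take the jar to clear bench first, re-centre the grip there in both axes, and then place it.

```bash
python3 - <<'E'
from h import *
a=-0.031; z=ZG["jar"]
assert pick("jar",[0.617,-0.235],(np.pi/2+a,))
go([0.53,-0.25,0.12],np.pi/2); line(0.53,-0.25,z+0.001,v=0.1); gripper_open(); line(0.53,-0.25,z+0.04)
ok=pick("jar",[0.53,-0.25],(0,np.pi/2)); print(ok)
if ok: print(place("jar",-0.0535,0,np.pi/2))
go([0.49,-0.02,0.36],0); d=snap("wrist"); cv2.imwrite("pics/p3.png",rectify(d,0.03,0.38,0.60,-0.16,0.11)[...,::-1])
print(status.read_time())
for n in ("large1","small1","jar1","row_wide","row_narrow","row_middle","box_handle"): print(n,find(n,"wrist"))
E
```

```text
True
placed jar dz 0.0005 f [ 1.3796 -0.346  -0.4421] t 120.5417
True
121.775
large1 [(array([0.5424, 0.0495, 0.0034]), 0.84), (array([ 0.539 , -0.0524,  0.0047]), 0.75), (array([ 0.7017, -0.0335, -0.0015]), 0.57)]
small1 [(array([0.4911, 0.0175, 0.0061]), 0.88), (array([ 0.4907, -0.0232,  0.0083]), 0.87), (array([0.4924, 0.0582, 0.0056]), 0.81), (array([ 0.4413, -0.002 ,  0.0081]), 0.68), (array([ 0.4855, -0.0635,  0.0062]), 0.57)]
jar1 [(array([ 0.4396, -0.0044,  0.0034]), 0.81), (array([0.7611, 0.1847, 0.0026]), 0.69), (array([0.4895, 0.0159, 0.0072]), 0.64), (array([ 0.4952, -0.0018,  0.0002]), 0.57)]
row_wide [(array([ 0.542 , -0.0024,  0.0071]), 0.6)]
row_narrow [(array([ 0.7033, -0.0316, -0.0003]), 0.68)]
row_middle [(array([ 0.4425, -0.0017,  0.0083]), 0.58), (array([0.4917, 0.0183, 0.0076]), 0.31)]
box_handle [(array([ 0.4958, -0.1345,  0.0292]), 0.85), (array([ 0.4854, -0.0049,  0.0053]), 0.16)]
```

View pics/p3.png

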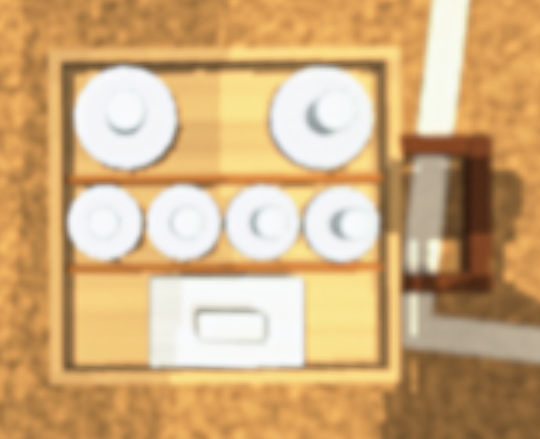

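Everything is packed and flat. The handle bar spans rows 133–292 (79.5 mm) at columns 464–491, so its centre is (0.494, -0.130). I'll grip it end to end along x and slide the box.

```bash
python3 - <<'E'
from h import *
p0=np.array([0.494,-0.130]); y0=go([*p0,0.12],0); line(*p0,0.029,v=0.08)
print("z force",status.read_wrist_force()); grab(50); print("w",status.read_gripper_width()*94,status.read_finger_force())
th=-0.115; T=np.array([0.521,-0.222]); h1=T+0.128*np.array([np.sin(th),-np.cos(th)])
for i in range(1,9):
    s=i/8; p=p0+s*(h1-p0)
    robot.move_linear([*map(float,p),0.029],frame=list(ori(y0+th*s)),v=0.06)
print("end",status.read_wrist_force(),status.read_gripper_width()*94,status.read_time())
gripper_open(); line(*h1,0.15,v=0.1)
go([0.53,-0.26,0.38],0); d=snap("wrist"); 
a=rectify(d,0.03,0.38,0.67,-0.40,-0.10,1300); b=rectify(d,0.0,0.38,0.67,-0.40,-0.10,1300)
cv2.imwrite("pics/p4.png",np.hstack([a,b])[...,::-1])
E
```

```text
z force [ 0.4339 -0.1893 -0.405 ]
w 79.71550271675245 49.99884333461523
end [1.24   4.9449 6.3821] 79.61394854419926 129.7
```

View pics/p4.png

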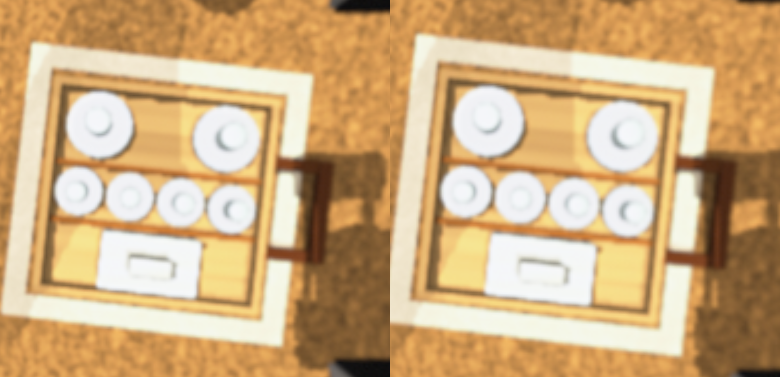

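At the box's rim plane (left panel) its centre is at (157,194.5). The outline's centre on the bench plane (right panel) is at about (159,195). That puts them within about 2 mm, both at yaw -0.115. All the glassware is still flat and the arm is clear.

```bash
python3 -c "
from workcell import *
print(close_job())"
```

```text
the job is handed in; nothing more can be done
None
```

I packed all seven pieces upright in their rows, slid the box by its handle to within about 2 mm of the outline's centre and square to it, and handed the job in; the hand-in call returned no verdict.

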